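# Unhook the parts caddy and stand it in the kitting tray

## Task

Take the parts caddy off its bench stand: lift it by its wooden handle until its hanging bar has pushed up the sprung keeper just far enough to pass the tip of the hook, then draw it out forwards; once it is off the saddle, never let it press on the lip, the keeper or the rest of the stand with more than 15 N. Then set the caddy down softly, upright and fully home in the empty front nest of the kitting tray, let go of it, and do not disturb the other things on the bench.

Things in the scene. Friction and masses are not known exactly. Their poses are not given: they have to be found in the camera images.
- caddy_handle (a point): Centre of the caddy's handle: light wooden bar 16 mm square, 90 mm long, on top of the caddy between two upright straps; grip it across its 16 mm. Axes: x across the handle, y along it, z up. 212 mm above the caddy's underside. The caddy weighs about 0.3 to 0.5 kg and is the same turned half round.
- caddy_bar (a point): Centre of the caddy's hanging bar: steel, 8 mm square, 90 mm long, along the caddy's y, 99 mm below the handle's centre, 113 mm above the underside. At the start its middle lies in the hook, underside on the saddle, with about 5 mm of play to front and back. Same axes as the handle.
- caddy_foot (a point): Centre of the caddy's underside, same axes. The caddy: a bare aluminium open box 70 (x) by 98 (y) by 45 mm high, holding terminal blocks; a flat strap 22 mm wide and 4 mm thick stands at each y end and carries the hanging bar and, at the top, the handle. 220 mm high in all.
- stand: Steel hook stand bolted to the bench. Origin on the bench top right below the saddle's middle; x points from the hook back to the post (the hook opens to -x: draw the caddy out along -x), z up. Post 22 mm square, 222 mm high, at x = 95 mm. Nothing on it but the keeper gives way.
- saddle (a point): Middle of the hook's saddle, 134 mm above the bench, 18 mm long in x, 16 mm wide; axes as the stand. In front (x -14 to -9 mm) the lip rises, 16 mm wide; behind (x 9 to 14 mm) a 20 mm stop. The lip is clamped at another height each time: its tip is 20 to 46 mm above the saddle, not measured. Arm 8 mm thick; the caddy's box stays clear below it.
- post (a point): Top of the post. From it an arm reaches over the hook with the keeper: steel plate 18 mm wide, 6 mm thick (x -14 to 42 mm), sprung down, set together with the lip: its underside rests 3 mm above the lip's tip. The 8 mm bar, lifted, meets it: 3 N to start, then 0.4 N per mm, hard stop at 9 mm. The bar clears the tip only with the keeper raised 5 to 9 mm: find it by feel.
- nest (a point): Centre of the floor of the empty front nest of the fixed grey kitting tray, 3 mm above the bench; x to the tray's rear bay (77 mm behind, holds a relay), y along the nest's long side, z up. Nest 78 (x) by 106 mm (y) inside, walls 3 mm thick, tops 22 mm above the bench; the caddy fits with 4 mm all round, its y along the nest's y, either way round.
- tray: Fixed grey kitting tray of two bays, 154 mm by 112 mm over all, 22 mm high. Origin on the bench below the nest's centre; same axes as the nest.
- relay: Black relay block 40 x 60 x 44 mm in the tray's rear bay, a bystander. Origin under its centre.
- meter: Orange multimeter 150 x 78 x 40 mm lying on the bench, a bystander. Origin under its centre.
- driver: Screwdriver lying on the bench, about 30 mm high, a bystander.
- fan: Square grey cabinet fan 92 x 92 x 25 mm lying on the bench, a bystander. Origin under its centre.
- ferrules: Small jar, 48 mm wide and 60 mm high, a bystander.
- tape: Roll of black tape, 68 mm wide and 19 mm high, a bystander.

How it is judged:
On the way:
1. the caddy is off the hook: its bar is drawn out at least 35 mm in front of the saddle's middle and the caddy no longer touches the stand (x of caddy_bar in the frame of stand below -0.035 m and contact force between caddy and stand below 0.3 N), for 0.1 s.
At the end, for the whole second after the job is handed in: The caddy stands in the empty front nest: its underside within 4 mm of the nest's floor and its centre within 8 mm of the nest's centre, its y along the nest's y within 0.15 rad, upright within 0.06 rad, at rest and released (horizontal distance between caddy_foot and nest below 0.008 m and z of caddy_foot in the frame of nest below 0.004 m and angle between the y axis of caddy_foot and the y axis of nest, either way round below 0.15 rad and angle between caddy_foot's own z axis and vertical below 0.06 rad and linear speed of caddy below 0.02 m/s and contact force between the fingers and caddy below 0.1 N); the robot touches nothing.
It fails at once if the stand is strained: once the bar is lifted 5 mm or more off the saddle, more than 15 N between the caddy and the stand (lip, stop or keeper); before that, more than 45 N (contact force between caddy and stand above 45 N or (contact force between caddy and stand above 15 N and z of caddy_bar in the frame of saddle above 0.009 m)).
It fails at once if the caddy is dropped or rammed into the tray (more than 45 N) (contact force between caddy and tray above 45 N).
It fails at once if a bystander is shifted by more than 30 mm (distance of any of relay, meter, driver, fan, ferrules, tape from where it was at the start of the episode above 0.03 m).
It also fails if it takes over 53 s, if anything falls off the work surface, if the arm or the gripper's body presses on something with over 40 N, if the wrist force passes 120 N, or if a joint passes its speed limit or range.

## Robot

A 6-joint arm with a two-finger parallel gripper is mounted at the origin on the work surface. World frame = base frame: x ahead of the robot, y to its left, z up, the work surface at z = 0. Lengths are in m, angles in rad, forces in N, time in s.
With the tool pointing down it reaches from about 0.25 to 0.725 m from the base axis. Payload 9.7 kg.
Tool frame: the origin (TCP) lies on the centre line of the jaws, within the pads' length; the fingertips stand bot.finger_overhang ahead of it and the grasp point (between the pads) lies 5 mm behind it (bot.finger_overhang is the distance from the TCP to the fingertips, in m); z points along the fingers, x is the direction in which the jaws open and shut, and the axes are right-handed (so a half turn about z gives the same grasp; the last joint's range is limited). The gripper opens to 85 mm and grips with 20 to 120 N. Pads are 22 mm wide; open, the fingers measure 114 mm over their backs; the gripper's body (76 mm by 85 mm) begins 54 mm behind the grasp point. The pads swing forward as they close: fully open they stand 13 mm farther back than shut.
Start: joints at [1.2, 0.087, 0.176, 1.66, 0, 1.571], TCP at [0.199, 0.513, 0.245] pointing down, gripper open.
Joint ranges: [-3.13, 3.13], [-0.85, 1.81], [-1.15, 1.24], [-2.2, 2.28], [-1.44, 1.52], [-3.14, 3.14]. Speed limits (rad/s): [2.22, 2.22, 2.57, 3.14, 3.14, 3.14].

## Interface

Orientations are given as a 3x3 rotation matrix whose columns are the frame's x, y, z axes.
In Python, from cell import sensors, eyes, bot gives the robot as it stands.
- The arm moves only by the tool send_rows, never from a script. Its argument "commands" is a list of rows, each an object with "fingers": the finger opening in mm, from 0 to 85.4; "slide": the shift along the tool's x, y, z in mm, a list of three; "rotation": the turn, a rotation vector about the tool's x, y, z in rad, a list of three. In form: [{"fingers": fingers, "slide": [dx, dy, dz], "rotation": [wx, wy, wz]}, ...]. A call has 1 to 12 rows; each row is the pose to reach, as a shift and turn from the pose commanded when the call began, along the tool's axes at that moment; what a row does not reach only later rows make up. A row lasts 1/10 s, in which the tool goes at most 50 mm and 8.59 degrees, less where a joint would pass 70% of its speed; a pose out of reach is approached as far as the arm can. A call with a gripper value outside its range is refused whole. The fingers move at their own pace and stop on an object; "newtons" is the grip in N (left out, the last holds). Time passes only in rows, so rows that repeat a pose let the fingers close. It gives the time, the measured TCP pose, the force and the opening at its end, in the units of the state.
- sensors.state(): the state, without advancing time (a new reading comes with each control period).
- eyes.snapshot(name): name is "side" or "top" or "wrist"; returns a dict with "img" (420x560x3 uint8, red, green, blue), "range_z" (420x560 float32, m along the optical axis (not along the pixel's ray), 0 where there is no reading), "mtx" (3x3 intrinsics, pixels), "R" (3x3) and "t" (3): a world point X has camera coordinates R X + t; the wrist camera has in their place "mount" (4x4, takes a point from camera to tool coordinates, whose origin is the TCP and whose axes are the tool frame's). Camera axes: x right, y down, z forward; pixel columns grow to the right and rows downward; lengths in m; the calibration is good to about 2 mm. A picture is of the moment at which its call begins: read the wrist's pose just before it.
- bot.sign_off(): hands the job in, once; it reports no verdict.
The state is a dict: "time": time; "qpos": joint angles; "joint_vel": joint speeds; "tau": joint torques, N m; "ee_pos": TCP position; "tool_rot": TCP orientation; "force": force on the tool from outside, world axes, zero at the start; "moment": the same for the moment, N m; "grip_width": finger opening in m.
Only numpy, scipy, OpenCV 4.12 (cv2) and the standard library are available. Lean on these libraries where they do the work, as an engineer would, in place of code of your own. Each camera call takes 0.05 s, during which the arm holds its last target. There are 200 camera calls.

## Working session

There is one attempt and no reset: what is moved stays moved. The work goes in short steps, Python scripts to look and compute and a tool call to move; the robot and the scene stay as the last step left them, time stands still between calls to the robot, and variables do not carry over. Pictures are saved under pics/ and viewed, about 8 in all and at most 12, crops included, and the job is handed in when it is done.

Besides the shell and the picture viewer there is one more tool, called after "Request:" by a JSON object that holds its "method" and its "body". send_rows: Moves the arm, as the interface text tells. Its arguments: {"type":"object","properties":{"commands":{"type":"array"},"newtons":{"type":"number"}},"required":["commands"]}

```bash
mkdir -p pics; cat > h.py <<'E'
import numpy as np, cv2
from cell import sensors, eyes, bot
def snap(n,save=None):
    st=sensors.state(); s=eyes.snapshot(n)
    if 'mount' in s:
        T=np.eye(4);T[:3,:3]=np.array(st['tool_rot']).reshape(3,3);T[:3,3]=st['ee_pos']
        T=T@np.array(s['mount']); Rc,tc=T[:3,:3],T[:3,3]
    else:
        R=np.array(s['R']);Rc=R.T;tc=-R.T@np.array(s['t'])
    K=np.array(s['mtx']);z=s['range_z'];v,u=np.mgrid[:420,:560]
    P=np.stack([(u-K[0,2])/K[0,0]*z,(v-K[1,2])/K[1,1]*z,z],-1)@Rc.T+tc
    P[z==0]=np.nan
    if save: cv2.imwrite('pics/'+save,s['img'][...,::-1])
    return s['img'],P,Rc,tc,K
E
python3 - <<'E'
from h import *
st=sensors.state();print(st);print(bot.finger_overhang)
d={}
for n in('top','side'):
    i,P,Rc,tc,K=snap(n,n+'1.png');print(n,tc,Rc[:,2]);np.savez(n+'1.npz',i=i,P=P)
E
```

```text
{'time': 0.0, 'qpos': array([1.19999233e+00, 8.74583819e-02, 1.75115059e-01, 1.65982040e+00,
       6.86059347e-06, 1.57080096e+00]), 'joint_vel': array([-0.00222435, -0.00049107,  0.00016019,  0.00011312,  0.00069669,
        0.00059245]), 'tau': array([-7.85583943e-04, -5.20386028e+01,  4.64806294e+01,  1.60338212e-02,
       -3.47669823e-05, -3.43772072e-06]), 'ee_pos': array([0.19921719, 0.51241032, 0.24457421]), 'tool_rot': array([[ 3.62368883e-01,  9.32034624e-01, -5.01889979e-04],
       [ 9.32033756e-01, -3.62369231e-01, -1.27197499e-03],
       [-1.36739422e-03, -6.85424537e-06, -9.99999065e-01]]), 'force': array([-0.22426962, -0.41776654,  0.02604431]), 'moment': array([-0.03108843, -0.00282096, -0.01656934]), 'grip_width': 0.08551136524403939}
0.014
top [ 0.5173497  -0.00931356  1.36434657] [ 0.08611676 -0.0043522  -0.99627555]
side [ 0.16913507 -0.61606833  0.72769752] [ 0.4711147   0.65276435 -0.59325344]
```

View pics/top1.png

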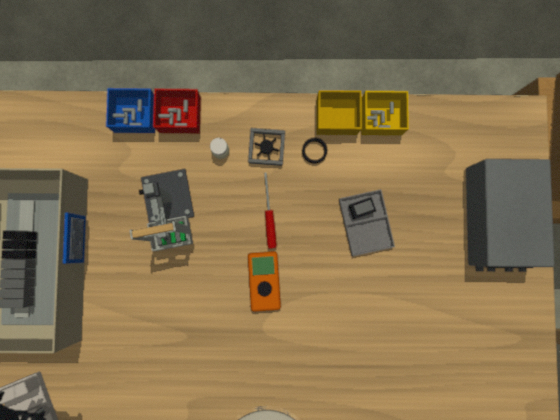

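View pics/side1.png

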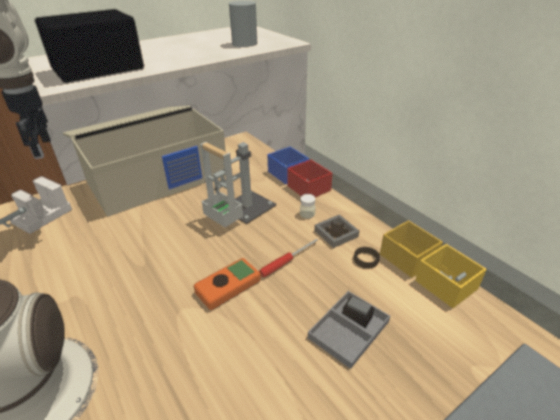

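```bash
python3 - <<'E'
from h import *
d=np.load('top1.npz');i=d['i'];P=d['P'];z=P[...,2]
reg=np.zeros(z.shape,bool);reg[165:260,95:200]=1
def rect(m,n):
    p=P[m][:,:2].astype(np.float32)*1000
    med=np.median(p,0); 
    r=cv2.minAreaRect(p);print(n,m.sum(),'med',med,'rect',r,'z',np.median(z[m]))
    return r
hsv=cv2.cvtColor(i,cv2.COLOR_RGB2HSV)
m=reg&(z>0.23)&(z<0.26)&(hsv[...,1]>70);rect(m,'handle');v,u=np.where(m);print(u.min(),u.max(),v.min(),v.max())
m=reg&(z>0.15)&(hsv[...,1]<=70);rect(m,'postish')
m=reg&(z>0.14);v,u=np.where(m)
for a in sorted(set(v)): print(a,[f"{x}:{z[a,x]*1000:.0f}" for x in u[v==a]][:40:2])
t=np.zeros(z.shape,bool);t[185:262,335:398]=1
rect(t&(z>0.012)&(z<0.03),'traywalls')
rect(t&(z>0.035),'relay')
print(np.linalg.svd(np.diff(P[230,350:390],axis=0)[:1])[1])
b=np.zeros(z.shape,bool);b[170:350,60:90]=1
print('bin top',np.nanmax(z[b]),rect(b&(z>.1),'bin'))
m=np.zeros(z.shape,bool);m[240:315,245:285]=1;rect(m&(z>.02),'meter')
m=np.zeros(z.shape,bool);m[170:250,262:278]=1;rect(m&(z>.012),'driver')
E
python3 -c "
import cv2
i=cv2.imread('pics/top1.png');a=cv2.resize(i[160:260,95:200],None,fx=5,fy=5,interpolation=2)
cv2.imwrite('pics/c1.png',a)"
```

```text
handle 323 med [563.7755 252.2352] rect ((565.5321044921875, 251.7835693359375), (21.932409286499023, 91.24596405029297), 13.445253372192383) z 0.24465269525132394
130 172 223 239
postish 633 med [618.0171  256.34097] rect ((611.578125, 261.743408203125), (124.81096649169922, 99.4703369140625), 15.095938682556152) z 0.19359002101614808
182 ['151:197', '153:199', '155:198', '157:197']
183 ['146:200', '148:220', '150:223', '152:221', '154:202', '156:201', '158:186']
184 ['143:198', '145:217', '147:220', '149:223', '151:224', '153:219', '155:195', '157:200']
185 ['143:220', '145:223', '147:226', '149:222', '151:222', '153:215', '155:200', '157:197']
186 ['144:223', '146:222', '148:225', '150:223', '152:221', '154:211', '156:201', '158:191']
187 ['144:221', '146:224', '148:222', '150:219', '152:223', '154:209', '156:196', '158:195']
188 ['144:217', '146:224', '148:223', '151:221', '153:220', '155:207', '157:199', '159:187']
189 ['140:190', '142:195', '144:221', '146:223', '148:221', '150:224', '152:226', '154:218', '156:196', '158:197', '160:148']
190 ['139:198', '141:195', '143:196', '1
[... 5436 characters left out ...]
72950744628906), 20.081571578979492) z 0.0437238950521297
[0.00266501]
bin 2047 med [537.7233 480.2575] rect ((499.4915466308594, 479.95196533203125), (418.6651916503906, 34.604774475097656), 3.981705904006958) z 0.13483835449549786
bin top 0.1751931529555255 ((499.4915466308594, 479.95196533203125), (418.6651916503906, 34.604774475097656), 3.981705904006958)
meter 1842 med [447.8672     9.124149] rect ((459.47210693359375, 12.07565689086914), (178.3658447265625, 78.02594757080078), 4.272593975067139) z 0.034115588102209715
driver 428 med [588.41003    -2.3481207] rect ((629.3959350585938, 0.8089580535888672), (198.027587890625, 24.983745574951172), 5.6960978507995605) z 0.021748990588094652
```

View pics/c1.png

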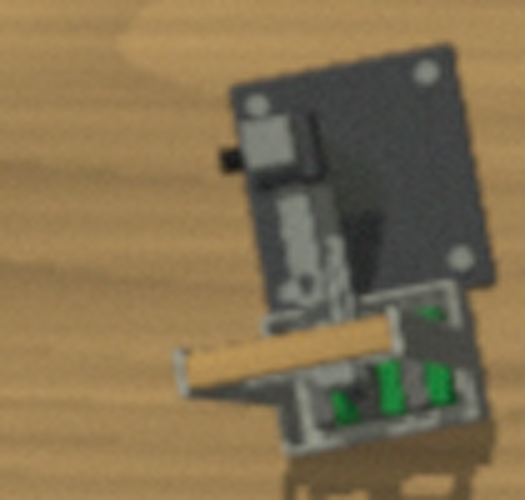

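Request:
{"method": "send_rows", "body": {"commands": [{"fingers":85,"slide":[0,0,-50],"rotation":[0,0,0]},{"fingers":85,"slide":[0,0,-100],"rotation":[0,0,0.1]},{"fingers":85,"slide":[-15,50,-125],"rotation":[0,0,0.2]},{"fingers":85,"slide":[-28,100,-125],"rotation":[0,0,0.3]},{"fingers":85,"slide":[-40,150,-125],"rotation":[0,0,0.4]},{"fingers":85,"slide":[-50,195,-125],"rotation":[0,0,0.5]},{"fingers":85,"slide":[-61,240,-125],"rotation":[0,0,0.6]},{"fingers":85,"slide":[-72,285,-125],"rotation":[0,0,0.7]},{"fingers":85,"slide":[-84,330,-125],"rotation":[0,0,0.8]},{"fingers":85,"slide":[-96,375,-125],"rotation":[0,0,0.9]},{"fingers":85,"slide":[-105,410,-125],"rotation":[0,0,0.967]},{"fingers":85,"slide":[-110,435,-125],"rotation":[0,0,0.967]}]}}

```text
time: 1.3
ee_pos: [0.5667, 0.2505, 0.3694]
tool_rot: [[0.974, 0.227, -0.001], [0.227, -0.974, -0.001], [-0.001, 0.0, -1.0]]
force: [-0.6, 0.1, 0.1]
grip_width: 0.0851
```

```bash
python3 - <<'E'
from h import *
i,P,Rc,tc,K=snap('wrist','w1.png');np.savez('w1.npz',i=i,P=P)
st=sensors.state();print(st['time'],st['ee_pos'],st['tool_rot'],st['qpos'],st['force']);print(tc,Rc)
z=P[...,2]
def rect(m,n):
    p=P[m][:,:2].astype(np.float32)*1000
    r=cv2.minAreaRect(p);print(n,m.sum(),np.nanmedian(p,0),r,np.nanmedian(z[m]))
hsv=cv2.cvtColor(i,cv2.COLOR_RGB2HSV)
rect((abs(z-.245)<.004),'handle');rect((abs(z-.245)<.004)&(hsv[...,1]>70),'handle col')
rect((abs(z-.222)<.004),'post')
for lo in range(130,230,5): print(lo,((z*1000>=lo)&(z*1000<lo+5)).sum(),end='; ')
d=np.load('top1.npz');P=d['P'];z=P[...,2].copy();z[:, :100]=0;z[:,200:]=0
rect((abs(z-.245)<.004),'top handle');rect((abs(z-.222)<.004),'top post')
E
```

```text
1.35 [0.56878981 0.24908833 0.36827212] [[ 0.97384163  0.22722398 -0.00132285]
 [ 0.2272212  -0.97384118 -0.00197147]
 [-0.00173621  0.00161932 -0.99999718]] [ 4.13324733e-01  3.83956009e-01  7.81322966e-01  1.97016659e+00
 -1.27411989e-03  1.75489729e+00] [ 2.09223749  0.31093041 -0.19539603]
[0.55043187 0.3190274  0.49746172] [[ 0.97377424  0.21886605  0.06214004]
 [ 0.22751347 -0.93534259 -0.27087242]
 [-0.00116255  0.27790628 -0.96060749]]
handle 2566 [564.2052  252.77974] ((564.6189575195312, 248.772216796875), (21.253366470336914, 97.92649841308594), 11.790267944335938) 0.2443155544444957
handle col 2276 [564.3059  251.80118] ((563.7291870117188, 246.6349639892578), (20.403779983520508, 94.54019927978516), 12.955330848693848) 0.24431868807723653
post 697 [656.97375 266.61215] ((611.884033203125, 258.867919921875), (116.23756408691406, 95.68245697021484), 10.517158508300781) 0.22141488861412628
130 552; 135 54; 140 38; 145 33; 150 47; 155 20; 160 15; 165 419; 170 13; 175 8; 180 63; 185 916; 190 281; 195 511; 200 92; 205 83; 210 91; 215 108; 220 641; 225 26; top handle 325 [564.01587 250.57924] ((564.6602172851562, 249.779052734375), (20.55610466003418, 98.96183013916016), 11.035685539245605) 0.24480361214166102
top post 94 [656.80054 265.3249 ] ((611.7763671875, 258.49725341796875), (116.42648315429688, 95.83804321289062), 12.4367036819458) 0.22189394253481765
```

View pics/w1.png

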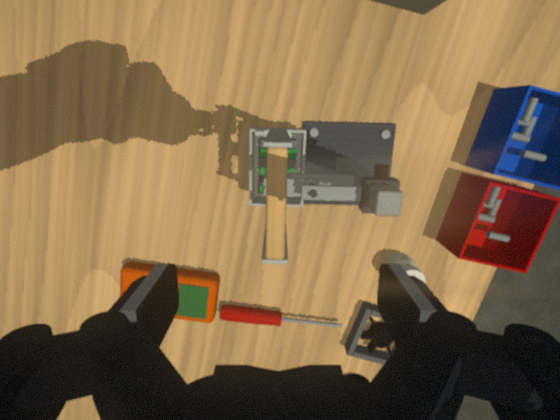

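```bash
python3 - <<'E'
from h import *
d=np.load('w1.npz');i=d['i'];P=d['P'];z=P[...,2]*1000
hsv=cv2.cvtColor(i,cv2.COLOR_RGB2HSV)
def pca(m,n):
    m=cv2.morphologyEx(m.astype(np.uint8),cv2.MORPH_OPEN,np.ones((3,3)))>0
    p=P[m][:,:2]*1000;c=p.mean(0);w,V=np.linalg.eigh(np.cov(p.T));a=V[:,1]
    print(n,m.sum(),c,'dir',np.degrees(np.arctan2(a[1],a[0]))%180,'len',np.sqrt(12*w),np.median(z[m]))
pca((abs(z-244.5)<4)&(hsv[...,1]>70),'handle')
pca((abs(z-222)<4),'post')
pca((z>183)&(z<194)&(P[...,0]<.62),'arm')
r=np.zeros(z.shape,bool);r[110:220,290:400]=1
m=r&(abs(z)<12)&(hsv[...,1]<90);p=P[m][:,:2].astype(np.float32)*1000;print('base',cv2.minAreaRect(p),np.median(z[m]))
m=(z>163)&(z<173)
v,u=np.where(m);print(u.min(),u.max(),v.min(),v.max())
m&=(P[...,0]<.6);pca(m,'keeper');print(np.percentile(z[m],[10,50,90]));p=P[m][:,:2].astype(np.float32)*1000;print(cv2.minAreaRect(p))
a=cv2.resize(i[120:270,230:410],None,fx=4,fy=4,interpolation=2);cv2.imwrite('pics/c2.png',a[...,::-1])
E
```

```text
handle 2256 [564.38123452 251.05836809] dir 101.72075351423142 len [15.69082896 90.06593596] 244.32331327680362
post 651 [657.66197907 266.58754236] dir 46.82895999051073 len [21.44624786 22.11039573] 221.40577936087962
arm 541 [603.65049822 255.38489319] dir 11.894074848371986 len [14.53748875 32.45658323] 188.467117000081
base ((657.5507202148438, 267.662841796875), (147.03762817382812, 122.9405746459961), 15.404909133911133) 9.635451262558659
263 318 135 230
keeper 382 [580.43671289 251.49392035] dir 18.985645943760375 len [17.96901531 45.06063665] 168.37858467841335
[167.1873777  168.33504372 169.49408477]
((570.497314453125, 256.4744873046875), (51.29471206665039, 89.95511627197266), 44.813777923583984)
```

View pics/c2.png

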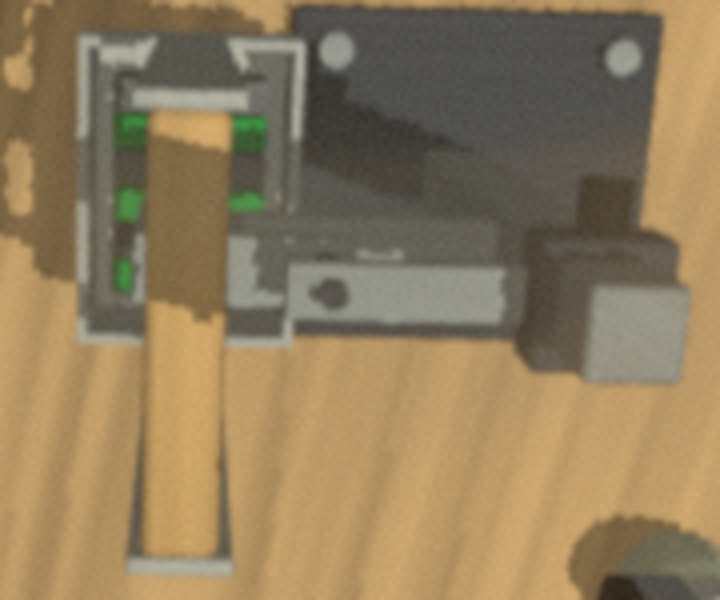

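Request:
{"method": "send_rows", "body": {"commands": [{"fingers":60,"slide":[-0.5,1,0],"rotation":[0,0,0.023]},{"fingers":60,"slide":[-0.5,1,30],"rotation":[0,0,0.023]},{"fingers":60,"slide":[-0.5,1,60],"rotation":[0,0,0.023]},{"fingers":60,"slide":[-0.5,1,70],"rotation":[0,0,0.023]},{"fingers":60,"slide":[-0.5,1,70],"rotation":[0,0,0.023]},{"fingers":60,"slide":[-0.5,1,70],"rotation":[0,0,0.023]}]}}

```text
time: 1.95
ee_pos: [0.5639, 0.2519, 0.3012]
tool_rot: [[0.978, 0.209, 0.001], [0.209, -0.978, 0.0], [0.001, -0.0, -1.0]]
force: [0.5, -0.6, 0.8]
grip_width: 0.0601
```

```bash
python3 -c "
from h import *
s=sensors.state();print(s['ee_pos'],s['tool_rot'],s['force'],s['grip_width'])"
```

```text
[0.56390987 0.25189002 0.30118132] [[ 9.77947639e-01  2.08849581e-01  5.17319691e-04]
 [ 2.08849440e-01 -9.77947756e-01  3.12936624e-04]
 [ 5.71268314e-04 -1.97993705e-04 -9.99999817e-01]] [ 0.50473784 -0.56016991  0.78575357] 0.060050319803836544
```

Request:
{"method": "send_rows", "body": {"commands": [{"fingers":60,"slide":[0.5,0,30],"rotation":[0,0,0]},{"fingers":60,"slide":[0.5,0,55],"rotation":[0,0,0]},{"fingers":60,"slide":[0.5,0,67],"rotation":[0,0,0]},{"fingers":60,"slide":[0.5,0,67],"rotation":[0,0,0]},{"fingers":30,"slide":[0.5,0,67],"rotation":[0,0,0]},{"fingers":5,"slide":[0.5,0,67],"rotation":[0,0,0]},{"fingers":5,"slide":[0.5,0,67],"rotation":[0,0,0]},{"fingers":5,"slide":[0.5,0,67],"rotation":[0,0,0]},{"fingers":5,"slide":[0.5,0,67],"rotation":[0,0,0]},{"fingers":5,"slide":[0.5,0,67],"rotation":[0,0,0]}], "newtons": 70}}

```text
time: 2.95
ee_pos: [0.5653, 0.2516, 0.2347]
tool_rot: [[0.978, 0.208, 0.002], [0.208, -0.978, 0.001], [0.002, -0.001, -1.0]]
force: [-0.7, -0.8, 6.1]
grip_width: 0.0144
```

Request:
{"method": "send_rows", "body": {"commands": [{"fingers":5,"slide":[0,0,-2],"rotation":[0,0,0]},{"fingers":5,"slide":[0,0,-5],"rotation":[0,0,0]},{"fingers":5,"slide":[0,0,-8],"rotation":[0,0,0]},{"fingers":5,"slide":[0,0,-11],"rotation":[0,0,0]},{"fingers":5,"slide":[0,0,-14],"rotation":[0,0,0]},{"fingers":5,"slide":[0,0,-14],"rotation":[0,0,0]},{"fingers":5,"slide":[0,0,-14],"rotation":[0,0,0]},{"fingers":5,"slide":[0,0,-14],"rotation":[0,0,0]}]}}

```text
time: 3.75
ee_pos: [0.5651, 0.2515, 0.2471]
tool_rot: [[0.978, 0.208, -0.0], [0.208, -0.978, -0.0], [-0.0, 0.0, -1.0]]
force: [0.9, -0.5, -2.9]
grip_width: 0.0145
```

```bash
cat > s.py <<'E'
from h import *
s=sensors.state();np.set_printoptions(precision=4,suppress=True);print(s['time'],s['ee_pos'],s['tool_rot'][:,0],s['force'],s['moment'],s['grip_width'])
E
python3 s.py; python3 s.py
```

```text
3.75 [0.5651 0.2515 0.2471] [ 0.978   0.2085 -0.0003] [ 0.8685 -0.4887 -2.922 ] [ 0.0282  0.0072 -0.0013] 0.01452008207077353
3.75 [0.5651 0.2515 0.2471] [ 0.978   0.2085 -0.0003] [ 0.8685 -0.4887 -2.922 ] [ 0.0282  0.0072 -0.0013] 0.01452008207077353
```

Request:
{"method": "send_rows", "body": {"commands": [{"fingers":5,"slide":[0,0,-2],"rotation":[0,0,0]},{"fingers":5,"slide":[0,0,-4],"rotation":[0,0,0]},{"fingers":5,"slide":[0,0,-6],"rotation":[0,0,0]},{"fingers":5,"slide":[0,0,-6],"rotation":[0,0,0]},{"fingers":5,"slide":[0,0,-6],"rotation":[0,0,0]}]}}

```text
time: 4.25
ee_pos: [0.5652, 0.2515, 0.2534]
tool_rot: [[0.978, 0.208, 0.0], [0.208, -0.978, 0.0], [0.0, -0.0, -1.0]]
force: [0.2, -0.5, -3.8]
grip_width: 0.0145
```

Request:
{"method": "send_rows", "body": {"commands": [{"fingers":5,"slide":[0,0,-1],"rotation":[0,0,0]},{"fingers":5,"slide":[0,0,-2],"rotation":[0,0,0]},{"fingers":5,"slide":[0,0,-2],"rotation":[0,0,0]},{"fingers":5,"slide":[0,0,-2],"rotation":[0,0,0]}]}}

```text
time: 4.65
ee_pos: [0.5651, 0.2515, 0.2553]
tool_rot: [[0.978, 0.209, 0.0], [0.209, -0.978, 0.0], [0.0, -0.0, -1.0]]
force: [0.2, 0.8, -3.4]
grip_width: 0.0144
```

Request:
{"method": "send_rows", "body": {"commands": [{"fingers":5,"slide":[0,0,-1],"rotation":[0,0,0]},{"fingers":5,"slide":[0,0,-2],"rotation":[0,0,0]},{"fingers":5,"slide":[0,0,-2],"rotation":[0,0,0]},{"fingers":5,"slide":[0,0,-2],"rotation":[0,0,0]}]}}

```text
time: 5.05
ee_pos: [0.5651, 0.2514, 0.2569]
tool_rot: [[0.978, 0.208, -0.001], [0.208, -0.978, -0.0], [-0.001, 0.0, -1.0]]
force: [0.5, 0.8, -7.4]
grip_width: 0.0146
```

Request:
{"method": "send_rows", "body": {"commands": [{"fingers":5,"slide":[0,0,-1],"rotation":[0,0,0]},{"fingers":5,"slide":[0,0,-2],"rotation":[0,0,0]},{"fingers":5,"slide":[0,0,-3],"rotation":[0,0,0]},{"fingers":5,"slide":[0,0,-3],"rotation":[0,0,0]},{"fingers":5,"slide":[0,0,-3],"rotation":[0,0,0]}]}}

```text
time: 5.55
ee_pos: [0.5651, 0.2515, 0.2602]
tool_rot: [[0.978, 0.208, -0.0], [0.208, -0.978, -0.0], [-0.0, 0.0, -1.0]]
force: [-0.1, -0.3, -8.8]
grip_width: 0.0147
```

Request:
{"method": "send_rows", "body": {"commands": [{"fingers":5,"slide":[0,0,-1],"rotation":[0,0,0]},{"fingers":5,"slide":[0,0,-2],"rotation":[0,0,0]},{"fingers":5,"slide":[0,0,-2],"rotation":[0,0,0]},{"fingers":5,"slide":[0,0,-2],"rotation":[0,0,0]}]}}

```text
time: 5.95
ee_pos: [0.5651, 0.2515, 0.2622]
tool_rot: [[0.978, 0.208, -0.0], [0.208, -0.978, -0.0], [-0.0, 0.0, -1.0]]
force: [-0.7, -0.5, -8.9]
grip_width: 0.0148
```

```bash
python3 - <<'E'
from h import *
i,P,Rc,tc,K=snap('side','side2.png')
cv2.imwrite('pics/c3.png',cv2.resize(i[130:240,180:300],None,fx=5,fy=5,interpolation=2)[...,::-1])
i,P,Rc,tc,K=snap('wrist','w2.png');z=P[...,2]*1000
m=(P[...,0]>.555)&(P[...,0]<.605)&(abs(P[...,1]-.25)<.02)&(z>150)&(z<182);print(m.sum(),np.percentile(z[m],[10,30,50,70,90]))
s=sensors.state();print(s['ee_pos'],s['force'],s['moment'])
E
```

```text
630 [172.70196924 174.23515528 174.67994359 175.05994264 175.58887155]
[0.56507202 0.25147097 0.26221301] [ 6.82513625e-03 -9.85191348e-01 -9.60850730e+00] [-0.02543461  0.03565346 -0.02178054]
```

View pics/c3.png

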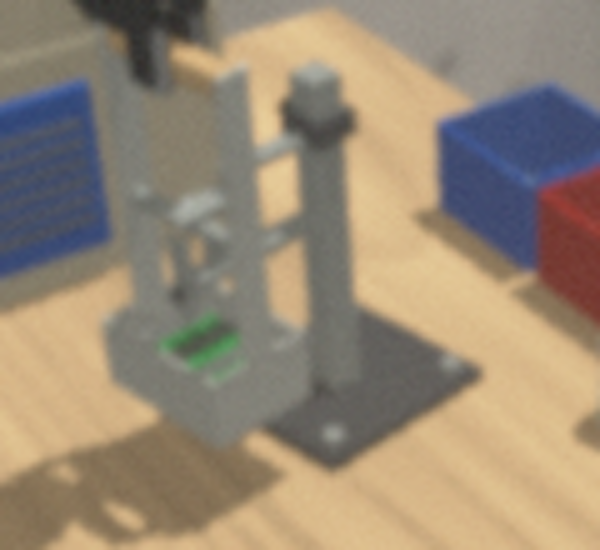

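Request:
{"method": "send_rows", "body": {"commands": [{"fingers":5,"slide":[0,0,-0.6],"rotation":[0,0,0]},{"fingers":5,"slide":[-1,0,-0.6],"rotation":[0,0,0]},{"fingers":5,"slide":[-2.5,0,-0.6],"rotation":[0,0,0]},{"fingers":5,"slide":[-4,0,-0.6],"rotation":[0,0,0]},{"fingers":5,"slide":[-5.5,0,-0.6],"rotation":[0,0,0]},{"fingers":5,"slide":[-7,0,-0.6],"rotation":[0,0,0]},{"fingers":5,"slide":[-8,0,-0.6],"rotation":[0,0,0]}]}}

```text
time: 6.75
ee_pos: [0.5572, 0.2498, 0.263]
tool_rot: [[0.978, 0.208, 0.0], [0.208, -0.978, 0.0], [0.0, -0.0, -1.0]]
force: [4.1, 0.1, -9.9]
grip_width: 0.0148
```

```bash
python3 s.py
```

```text
6.75 [0.5572 0.2498 0.263 ] [0.978  0.2085 0.0004] [ 4.0777  0.0987 -9.8992] [ 0.3405 -1.1911  0.0235] 0.01478392576291869
```

Request:
{"method": "send_rows", "body": {"commands": [{"fingers":5,"slide":[-1,0,0],"rotation":[0,0,0]},{"fingers":5,"slide":[-2,0,0],"rotation":[0,0,0]},{"fingers":5,"slide":[-2,0,0],"rotation":[0,0,0]}]}}

```text
time: 7.05
ee_pos: [0.5552, 0.2494, 0.2629]
tool_rot: [[0.978, 0.208, -0.0], [0.208, -0.978, 0.0], [-0.0, -0.0, -1.0]]
force: [3.8, 1.3, -9.1]
grip_width: 0.0147
```

```bash
python3 s.py
```

```text
7.05 [0.5552 0.2494 0.2629] [ 0.978   0.2085 -0.0001] [ 3.8482  1.3258 -9.1376] [ 0.3026 -1.0661 -0.0451] 0.01474152723596845
```

```bash
python3 - <<'E'
from h import *
a=cv2.imread('pics/w2.png',0);i,P,Rc,tc,K=snap('wrist','w3.png');b=cv2.imread('pics/w3.png',0)
# strips: box left wall columns etc.
for n,(r0,r1,c0,c1) in dict(strap=(135,165,250,320),box_l=(140,215,235,275)).items():
    t=a[r0:r1,c0:c1];s=b[r0-12:r1+12,c0-12:c1+12];m=cv2.matchTemplate(s,t,cv2.TM_CCOEFF_NORMED);print(n,m.max(),np.array(np.unravel_index(m.argmax(),m.shape))-12)
o=np.vstack([cv2.resize(x[110:230,215:345],None,fx=2.4,fy=2.4) for x in(a,b)]);cv2.imwrite('pics/c4.png',o)
E
```

```text
strap 0.9464319 [0 2]
box_l 0.9294402 [0 1]
```

View pics/c4.png

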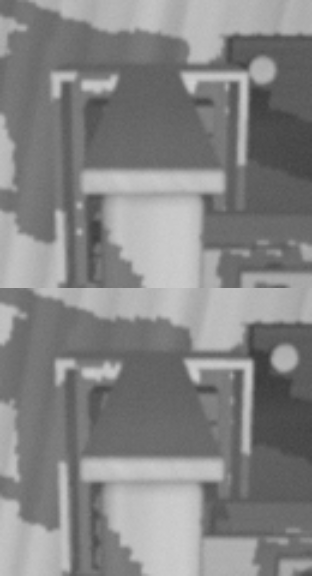

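Request:
{"method": "send_rows", "body": {"commands": [{"fingers":5,"slide":[-1.5,0,0],"rotation":[0,0,0]},{"fingers":5,"slide":[-3,0,0],"rotation":[0,0,0]},{"fingers":5,"slide":[-4.5,0,0],"rotation":[0,0,0]},{"fingers":5,"slide":[-4.5,0,0],"rotation":[0,0,0]}]}}

```text
time: 7.5
ee_pos: [0.5507, 0.2484, 0.263]
tool_rot: [[0.978, 0.209, -0.0], [0.209, -0.978, 0.0], [-0.0, -0.0, -1.0]]
force: [3.4, 0.8, -8.9]
grip_width: 0.0145
```

```bash
python3 s.py
```

```text
7.5 [0.5507 0.2484 0.263 ] [ 0.978   0.2085 -0.    ] [ 3.4063  0.78   -8.8929] [ 0.2843 -1.0477 -0.0284] 0.014533072901472937
```

Force stays steady (friction only); continue out past the keeper.

Request:
{"method": "send_rows", "body": {"commands": [{"fingers":5,"slide":[-2,0,0],"rotation":[0,0,0]},{"fingers":5,"slide":[-4,0,0],"rotation":[0,0,0]},{"fingers":5,"slide":[-6,0,0],"rotation":[0,0,0]},{"fingers":5,"slide":[-8,0,0],"rotation":[0,0,0]},{"fingers":5,"slide":[-8,0,0],"rotation":[0,0,0]},{"fingers":5,"slide":[-8,0,0],"rotation":[0,0,0]}]}}

```text
time: 8.1
ee_pos: [0.5429, 0.2468, 0.2633]
tool_rot: [[0.978, 0.209, 0.0], [0.209, -0.978, 0.0], [0.0, -0.0, -1.0]]
force: [-0.6, -0.9, -3.9]
grip_width: 0.0147
```

```bash
python3 s.py
```

```text
8.1 [0.5429 0.2468 0.2633] [0.978  0.2085 0.0004] [-0.5788 -0.8795 -3.8503] [ 0.0449 -0.0013 -0.0008] 0.014697417454945025
```

Request:
{"method": "send_rows", "body": {"commands": [{"fingers":5,"slide":[-5,0,0],"rotation":[0,0,0]},{"fingers":5,"slide":[-12,0,0],"rotation":[0,0,0]},{"fingers":5,"slide":[-20,0,0],"rotation":[0,0,0]},{"fingers":5,"slide":[-30,0,0],"rotation":[0,0,0]},{"fingers":5,"slide":[-40,0,0],"rotation":[0,0,0]},{"fingers":5,"slide":[-50,0,0],"rotation":[0,0,0]},{"fingers":5,"slide":[-60,0,0],"rotation":[0,0,0]},{"fingers":5,"slide":[-65,0,-10],"rotation":[0,0,0]},{"fingers":5,"slide":[-65,0,-25],"rotation":[0,0,0]},{"fingers":5,"slide":[-65,0,-40],"rotation":[0,0,0]},{"fingers":5,"slide":[-65,10,-55],"rotation":[0,0,0]},{"fingers":5,"slide":[-65,25,-65],"rotation":[0,0,0]}]}}

```text
time: 9.3
ee_pos: [0.4847, 0.2088, 0.3296]
tool_rot: [[0.978, 0.21, 0.002], [0.21, -0.978, 0.001], [0.002, -0.001, -1.0]]
force: [0.1, -0.3, -3.6]
grip_width: 0.0148
```

```bash
python3 s.py; python3 - <<'E'
from h import *
from scipy.optimize import least_squares
d=np.load('top1.npz');P=d['P'][185:262,335:398].reshape(-1,3)*1000
w=P[(P[:,2]>17)&(P[:,2]<26)][:,:2]   # wall tops
# wall centre lines in tray frame (origin nest): x=-40.5,37.. model: rect outline x[-42,112], y[-56,56], divider 39..42 ; walls 3 thick
def res(p):
    c,s=np.cos(p[2]),np.sin(p[2]);q=(w-p[:2])@np.array([[c,-s],[s,c]])
    x,y=q.T
    dx=np.min(np.abs(x[:,None]-np.array([-40.5,40.5,110.5])),1); dy=np.abs(np.abs(y)-54.5)
    return np.minimum(dx,dy)
r=least_squares(res,[565,-262.6,.22],loss='soft_l1',f_scale=2);print(len(w),r.x,np.degrees(r.x[2]),np.median(res(r.x)))
E
```

```text
9.3 [0.4847 0.2088 0.3296] [0.9778 0.2096 0.0017] [ 0.1068 -0.2973 -3.6007] [-0.1977 -0.0751  0.067 ] 0.014806040090307327
349 [ 5.65589963e+02 -2.62374486e+02  2.22440111e-01] 12.744879546599417 1.051720207185511
```

Request:
{"method": "send_rows", "body": {"commands": [{"fingers":5,"slide":[0,15,0],"rotation":[0,0,0]},{"fingers":5,"slide":[-1,35,0],"rotation":[0,0,0]},{"fingers":5,"slide":[-2,60,0],"rotation":[0,0,0]},{"fingers":5,"slide":[-3,90,0],"rotation":[0,0,0]},{"fingers":5,"slide":[-5,120,0],"rotation":[0,0,0]},{"fingers":5,"slide":[-6,150,0],"rotation":[0,0,0]},{"fingers":5,"slide":[-7,180,0],"rotation":[0,0,0]},{"fingers":5,"slide":[-8,210,0],"rotation":[0,0,0]},{"fingers":5,"slide":[-9,240,0],"rotation":[0,0,0]},{"fingers":5,"slide":[-11,270,0],"rotation":[0,0,0]},{"fingers":5,"slide":[-12,300,0],"rotation":[0,0,-0.006]},{"fingers":5,"slide":[-13,330,0],"rotation":[0,0,-0.012]}]}}

```text
time: 10.5
ee_pos: [0.5404, -0.1189, 0.3273]
tool_rot: [[0.976, 0.22, -0.001], [0.22, -0.976, 0.0], [-0.001, -0.0, -1.0]]
force: [0.2, 0.3, -4.9]
grip_width: 0.0149
```

Request:
{"method": "send_rows", "body": {"commands": [{"fingers":5,"slide":[-1,30,0],"rotation":[0,0,0]},{"fingers":5,"slide":[-2,60,0],"rotation":[0,0,0]},{"fingers":5,"slide":[-3,90,0],"rotation":[0,0,0]},{"fingers":5,"slide":[-4,115,0],"rotation":[0,0,0]},{"fingers":5,"slide":[-4,135,0],"rotation":[0,0,0]},{"fingers":5,"slide":[-4,147.5,0],"rotation":[0,0,0]},{"fingers":5,"slide":[-4,147.5,0],"rotation":[0,0,0]},{"fingers":5,"slide":[-4,147.5,0],"rotation":[0,0,0]},{"fingers":5,"slide":[-4,147.5,0],"rotation":[0,0,0]}]}}

```text
time: 11.4
ee_pos: [0.5692, -0.2607, 0.3282]
tool_rot: [[0.975, 0.221, 0.0], [0.221, -0.975, 0.0], [0.0, -0.0, -1.0]]
force: [0.2, 0.0, -3.7]
grip_width: 0.0146
```

```bash
python3 s.py; python3 - <<'E'
from h import *
for n in('top','wrist'):
    i,P,Rc,tc,K=snap(n,n+'5.png');np.savez(n+'5.npz',i=i,P=P)
a=cv2.imread('pics/top5.png')[140:290,290:440];b=cv2.imread('pics/wrist5.png')[60:300,120:440]
cv2.imwrite('pics/c5.png',np.hstack([cv2.resize(a,(400,400)),cv2.resize(b,(400,400))]))
E
```

```text
11.4 [ 0.5692 -0.2607  0.3282] [0.9753 0.2209 0.0002] [ 0.1885  0.0117 -3.7016] [-0.0333  0.0073  0.005 ] 0.014619268242841205
```

View pics/c5.png

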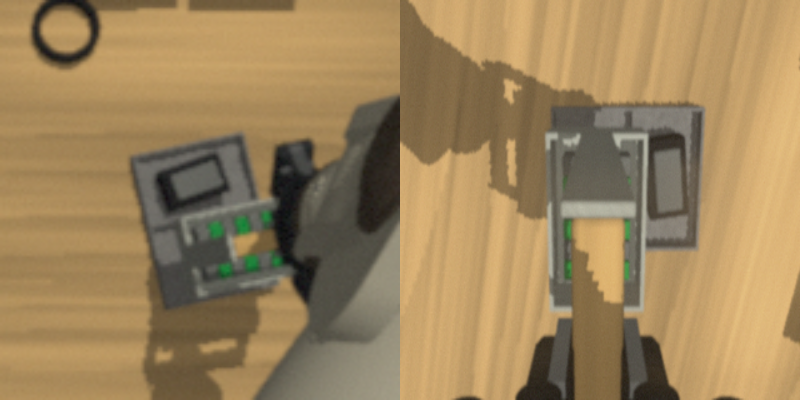

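```bash
python3 - <<'E'
from h import *
from scipy.optimize import least_squares
for n in('top','wrist'):
    d=np.load(n+'5.npz');P=d['P'].reshape(-1,3)*1000
    P=P[(abs(P[:,0]-590)<130)&(abs(P[:,1]+255)<110)]
    z=P[:,2];h=np.histogram(z,np.arange(120,180,2));print(n,list(zip(h[1],h[0])))
    rz=151+np.argmax(np.histogram(z,np.arange(150,172,1))[0]);
    r=P[abs(z-rz)<2.5][:,:2];hi=P[(z>100)][:,:2]
    w=P[(z>17)&(z<26)][:,:2]
    def res(p,w=w,X=(-40.5,40.5,110.5),Y=54.5):
        c,s=np.cos(p[2]),np.sin(p[2]);x,y=((w-p[:2])@np.array([[c,-s],[s,c]])).T
        return np.minimum(np.min(np.abs(x[:,None]-np.array(X)),1),np.abs(np.abs(y)-Y))
    a=least_squares(res,[565.6,-262.4,.222],loss='soft_l1',f_scale=2)
    print('nest',len(w),a.x,np.median(res(a.x)))
    f=lambda p:res(p,r,(-34,34),48)
    b=least_squares(f,[567,-261,.21],loss='soft_l1',f_scale=2);print('rim z',rz,len(r),b.x,np.median(f(b.x)),cv2.minAreaRect(r.astype(np.float32)))
    print('relay',cv2.minAreaRect(P[(z>40)&(z<48)][:,:2].astype(np.float32)))
E
```

```text
top [(np.int64(120), np.int64(80)), (np.int64(122), np.int64(48)), (np.int64(124), np.int64(26)), (np.int64(126), np.int64(13)), (np.int64(128), np.int64(11)), (np.int64(130), np.int64(10)), (np.int64(132), np.int64(7)), (np.int64(134), np.int64(8)), (np.int64(136), np.int64(6)), (np.int64(138), np.int64(7)), (np.int64(140), np.int64(14)), (np.int64(142), np.int64(27)), (np.int64(144), np.int64(73)), (np.int64(146), np.int64(101)), (np.int64(148), np.int64(111)), (np.int64(150), np.int64(40)), (np.int64(152), np.int64(13)), (np.int64(154), np.int64(7)), (np.int64(156), np.int64(7)), (np.int64(158), np.int64(16)), (np.int64(160), np.int64(27)), (np.int64(162), np.int64(52)), (np.int64(164), np.int64(27)), (np.int64(166), np.int64(10)), (np.int64(168), np.int64(2)), (np.int64(170), np.int64(2)), (np.int64(172), np.int64(2)), (np.int64(174), np.int64(2)), (np.int64(176), np.int64(2))]
nest 270 [ 5.65687355e+02 -2.62496150e+02  2.24079757e-01] 1.1255115290905486
rim z 163 97 [ 5.68913555e+02 -2.62490732e+02  2.24242433e-01] 0.8038152788458319 ((566.9788818359375, -254.61402893066406), (6
[... 744 characters left out ...]
(156), np.int64(62)), (np.int64(158), np.int64(63)), (np.int64(160), np.int64(167)), (np.int64(162), np.int64(906)), (np.int64(164), np.int64(80)), (np.int64(166), np.int64(0)), (np.int64(168), np.int64(0)), (np.int64(170), np.int64(1)), (np.int64(172), np.int64(16)), (np.int64(174), np.int64(8)), (np.int64(176), np.int64(0))]
nest 733 [ 5.64870566e+02 -2.64182905e+02  2.23586040e-01] 0.6804907458164706
rim z 164 1073 [ 5.68950821e+02 -2.63633697e+02  2.22681000e-01] 0.8273021872687281 ((568.9932861328125, -263.9320068359375), (70.17475891113281, 98.69245147705078), 12.802633285522461)
relay ((635.968505859375, -243.52525329589844), (26.2694149017334, 46.232547760009766), 20.042957305908203)
```

Request:
{"method": "send_rows", "body": {"commands": [{"fingers":5,"slide":[-3.6,-0.5,5],"rotation":[0,0,0]},{"fingers":5,"slide":[-3.6,-0.5,20],"rotation":[0,0,0]},{"fingers":5,"slide":[-3.6,-0.5,40],"rotation":[0,0,0]},{"fingers":5,"slide":[-3.6,-0.5,60],"rotation":[0,0,0]},{"fingers":5,"slide":[-3.6,-0.5,75],"rotation":[0,0,0]},{"fingers":5,"slide":[-3.6,-0.5,82],"rotation":[0,0,0]},{"fingers":5,"slide":[-3.6,-0.5,82],"rotation":[0,0,0]},{"fingers":5,"slide":[-3.6,-0.5,82],"rotation":[0,0,0]},{"fingers":5,"slide":[-3.6,-0.5,82],"rotation":[0,0,0]}]}}

```text
time: 12.4
ee_pos: [0.566, -0.2618, 0.247]
tool_rot: [[0.975, 0.22, 0.001], [0.22, -0.975, -0.001], [0.001, 0.001, -1.0]]
force: [-0.5, 0.2, -3.2]
grip_width: 0.0142
```

```bash
python3 s.py; python3 - <<'E'
from h import *
from scipy.optimize import least_squares
for n in('top','wrist'):
    i,P,Rc,tc,K=snap(n,n+'6.png');P=P.reshape(-1,3)*1000
    P=P[(abs(P[:,0]-590)<130)&(abs(P[:,1]+255)<110)];z=P[:,2]
    rz=70+np.argmax(np.histogram(z,np.arange(69.5,95,1))[0]);
    r=P[abs(z-rz)<2.5][:,:2];w=P[(z>17)&(z<26)][:,:2]
    def res(p,w=w,X=(-40.5,40.5,110.5),Y=54.5):
        c,s=np.cos(p[2]),np.sin(p[2]);x,y=((w-p[:2])@np.array([[c,-s],[s,c]])).T
        return np.minimum(np.min(np.abs(x[:,None]-np.array(X)),1),np.abs(np.abs(y)-Y))
    a=least_squares(res,[565.6,-262.4,.222],loss='soft_l1',f_scale=2)
    f=lambda p:res(p,r,(-34,34),48)
    b=least_squares(f,[565,-262,.22],loss='soft_l1',f_scale=2);print(n,'nest',len(w),a.x,'rim z',rz,len(r),b.x,np.median(f(b.x)))
E
```

```text
12.4 [ 0.566  -0.2618  0.247 ] [0.9754 0.2203 0.0013] [-0.4595  0.1868 -3.2199] [-0.0522 -0.0035  0.0119] 0.014180985481295826
top nest 278 [ 5.65554245e+02 -2.62572330e+02  2.25128004e-01] rim z 70 111 [ 565.19460501 -315.58353505   -0.5675833 ] 6.910383587610717
wrist nest 1514 [ 5.65908926e+02 -2.63766300e+02  2.25076654e-01] rim z 82 1099 [ 5.65855886e+02 -2.65057899e+02  2.21656246e-01] 0.8304758216131205
```

Request:
{"method": "send_rows", "body": {"commands": [{"fingers":5,"slide":[0,-0.8,3],"rotation":[0,0,0]},{"fingers":5,"slide":[0,-0.8,7],"rotation":[0,0,0]},{"fingers":5,"slide":[0,-0.8,11],"rotation":[0,0,0]},{"fingers":5,"slide":[0,-0.8,15],"rotation":[0,0,0]},{"fingers":5,"slide":[0,-0.8,19],"rotation":[0,0,0]},{"fingers":5,"slide":[0,-0.8,23],"rotation":[0,0,0]},{"fingers":5,"slide":[0,-0.8,26],"rotation":[0,0,0]},{"fingers":5,"slide":[0,-0.8,28],"rotation":[0,0,0]},{"fingers":5,"slide":[0,-0.8,29],"rotation":[0,0,0]},{"fingers":5,"slide":[0,-0.8,29],"rotation":[0,0,0]}]}}

```text
time: 13.5
ee_pos: [0.5656, -0.261, 0.2168]
tool_rot: [[0.975, 0.22, -0.0], [0.22, -0.975, 0.0], [-0.0, -0.0, -1.0]]
force: [-0.1, 0.6, -3.0]
grip_width: 0.0147
```

Request:
{"method": "send_rows", "body": {"commands": [{"fingers":5,"slide":[0,0,1],"rotation":[0,0,0]},{"fingers":5,"slide":[0,0,2],"rotation":[0,0,0]},{"fingers":5,"slide":[0,0,2],"rotation":[0,0,0]}]}}

```text
time: 13.8
ee_pos: [0.5656, -0.261, 0.2148]
tool_rot: [[0.975, 0.22, -0.0], [0.22, -0.975, 0.0], [-0.0, -0.0, -1.0]]
force: [0.8, 0.1, -3.1]
grip_width: 0.0148
```

Request:
{"method": "send_rows", "body": {"commands": [{"fingers":5,"slide":[0,0,1],"rotation":[0,0,0]},{"fingers":5,"slide":[0,0,2],"rotation":[0,0,0]},{"fingers":5,"slide":[0,0,2],"rotation":[0,0,0]}]}}

```text
time: 14.1
ee_pos: [0.5656, -0.261, 0.213]
tool_rot: [[0.975, 0.22, 0.0], [0.22, -0.975, -0.0], [0.0, 0.0, -1.0]]
force: [0.0, 0.2, -3.0]
grip_width: 0.0146
```

Request:
{"method": "send_rows", "body": {"commands": [{"fingers":5,"slide":[0,0,0.7],"rotation":[0,0,0]},{"fingers":5,"slide":[0,0,1.4],"rotation":[0,0,0]},{"fingers":5,"slide":[0,0,1.4],"rotation":[0,0,0]}]}}

```text
time: 14.4
ee_pos: [0.5657, -0.2613, 0.2129]
tool_rot: [[0.976, 0.22, 0.002], [0.22, -0.976, -0.001], [0.002, 0.002, -1.0]]
force: [-1.5, -1.1, 5.8]
grip_width: 0.0146
```

Request:
{"method": "send_rows", "body": {"commands": [{"fingers":5,"slide":[0,0,0.7],"rotation":[0,0,0]},{"fingers":5,"slide":[0,0,1.4],"rotation":[0,0,0]},{"fingers":5,"slide":[0,0,1.4],"rotation":[0,0,0]}]}}

```text
time: 14.7
ee_pos: [0.5658, -0.2613, 0.2129]
tool_rot: [[0.975, 0.22, 0.003], [0.22, -0.975, -0.002], [0.003, 0.003, -1.0]]
force: [-2.8, -1.4, 13.3]
grip_width: 0.0142
```

Request:
{"method": "send_rows", "body": {"commands": [{"fingers":5,"slide":[0,0,-1],"rotation":[0,0,0]},{"fingers":5,"slide":[0,0,-1.8],"rotation":[0,0,0]},{"fingers":5,"slide":[0,0,-1.8],"rotation":[0,0,0]},{"fingers":18,"slide":[0,0,-1.8],"rotation":[0,0,0]},{"fingers":24,"slide":[0,0,-1.8],"rotation":[0,0,0]},{"fingers":40,"slide":[0,0,-1.8],"rotation":[0,0,0]},{"fingers":60,"slide":[0,0,-1.8],"rotation":[0,0,0]},{"fingers":60,"slide":[0,0,-1.8],"rotation":[0,0,0]},{"fingers":60,"slide":[0,0,-1.8],"rotation":[0,0,0]}]}}

```text
time: 15.6
ee_pos: [0.5656, -0.2609, 0.2118]
tool_rot: [[0.975, 0.22, -0.0], [0.22, -0.975, 0.0], [-0.0, -0.0, -1.0]]
force: [-0.5, -0.0, 0.3]
grip_width: 0.0599
```

Request:
{"method": "send_rows", "body": {"commands": [{"fingers":60,"slide":[0,0,-10],"rotation":[0,0,0]},{"fingers":60,"slide":[0,0,-25],"rotation":[0,0,0]},{"fingers":60,"slide":[0,0,-50],"rotation":[0,0,0]},{"fingers":60,"slide":[0,0,-80],"rotation":[0,0,0]},{"fingers":60,"slide":[0,0,-110],"rotation":[0,0,0]},{"fingers":60,"slide":[0,0,-120],"rotation":[0,0,0]},{"fingers":60,"slide":[0,0,-120],"rotation":[0,0,0]},{"fingers":60,"slide":[0,0,-120],"rotation":[0,0,0]}]}}

```text
time: 16.4
ee_pos: [0.5657, -0.261, 0.3317]
tool_rot: [[0.975, 0.22, 0.0], [0.22, -0.975, -0.0], [0.0, 0.0, -1.0]]
force: [-0.1, -0.1, 0.2]
grip_width: 0.0599
```

```bash
python3 s.py; python3 - <<'E'
from h import *
from scipy.optimize import least_squares
i,P,Rc,tc,K=snap('wrist','wrist7.png');P=P.reshape(-1,3)*1000
P=P[(abs(P[:,0]-590)<130)&(abs(P[:,1]+255)<110)];z=P[:,2]
rz=40+np.argmax(np.histogram(z,np.arange(39.5,60,1))[0])
def res(p,w,X=(-40.5,40.5,110.5),Y=54.5):
    c,s=np.cos(p[2]),np.sin(p[2]);x,y=((w-p[:2])@np.array([[c,-s],[s,c]])).T
    return np.minimum(np.min(np.abs(x[:,None]-np.array(X)),1),np.abs(np.abs(y)-Y))
def fit(w,**k): return least_squares(res,[565.6,-262.4,.222],loss='soft_l1',f_scale=2,args=(w,),kwargs=k).x
print('nest',fit(P[(z>18)&(z<25)][:,:2]))
q=P[(abs(z-47.5)<2)&(P[:,0]<612)];print('rim',len(q),np.median(q[:,2]),fit(q[:,:2],X=(-34,34),Y=48))
h=P[(abs(z-223)<4)];print('handle top',len(h),np.median(h,0),cv2.minAreaRect(h[:,:2].astype(np.float32)))
snap('top','top7.png')
a=cv2.imread('pics/top7.png');b=cv2.imread('pics/wrist7.png')
cv2.imwrite('pics/c7.png',np.hstack([a,b])[:,:] if 0 else np.hstack([cv2.resize(a,(400,300)),cv2.resize(b,(400,300))]))
E
```

```text
16.4 [ 0.5657 -0.261   0.3317] [0.9755 0.2202 0.0001] [-0.1067 -0.149   0.2435] [-0.0428 -0.0007 -0.0265] 0.05991290555586195
nest [ 5.65550633e+02 -2.63944915e+02  2.21803831e-01]
rim 583 47.57378701695486 [ 5.65319082e+02 -2.64607163e+02  2.20567157e-01]
handle top 2877 [ 564.57503757 -260.56430755  222.36612137] ((565.2835693359375, -264.5569152832031), (21.578052520751953, 98.27082824707031), 12.683892250061035)
```

View pics/c7.png

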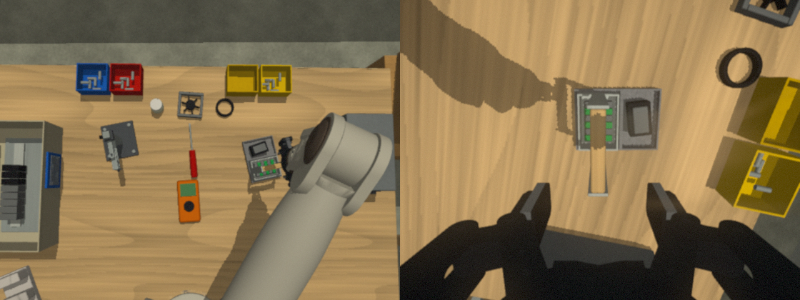

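The picture shows the caddy seated in the front nest, at (262,170) on the left and (598,120) on the right. The gripper is clear of it and the other bench items are where they were.

```bash
python3 -c "
from cell import bot
print(bot.sign_off())"
```

```text
the job is handed in; nothing more can be done
None
```

The caddy is off the stand and sits upright in the empty front nest of the kitting tray. I let go of it, lifted the arm clear and handed the job in at about 16.5 s. The hand-in gave no verdict.

- **Lifting:** I gripped the handle at 70 N and lifted until the bar met the keeper, about 21 mm up. I raised the keeper about 6 to 7 mm, with about 6 N on it by the wrist reading.
- **Drawing out:** The sideways pull stayed steady at about 4 N, which I read as keeper friction rather than the bar catching on the lip. It fell to about zero once the bar was past. These are readings between moves, so I did not see the forces during each move.
- **Setting down:** The caddy touched the nest floor at the height I expected. The wrist read about 13 N upward as I pressed it home, which is about 16 N on the tray.
- **Last checks:**
  - The caddy's centre is within about 1 mm of the nest's centre, and the two line up within 0.01 rad.
  - The box rim is at 47.6 mm, against 48 mm for fully home.
  - The handle's top is at 222.4 mm, against about 223 mm expected.
  - The wrist force after release is about zero.
  - In the pictures the other things on the bench look unmoved; I did not measure them again.
- **Disagreements:** The top and wrist cameras differed by 1 to 2 mm on where the nest is. I placed the caddy by its offset from the nest rather than by absolute position, averaging both cameras' offsets first and using only the wrist camera's for the last correction. The fingers also read about 14.5 mm on the 16 mm handle.

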